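# Sorting handles and grinder parts at the knife-maker's bench

### The job

Sort the loose parts on the knife-maker's bench: the long wooden handle flat in the long tray, the short handle flat in the short tray and the hexagon nut in the round dish. Drop the two steel spacer rings into the upright tube as one flat column, the thick ring at the bottom and the thin ring on top of it. Do not knock over or shift the clay tea cup.

Things in the scene. Friction and masses are not known exactly. Their poses are not given: they have to be found in the camera images.
- long_handle_mid (a point): Longer of the two loose wooden knife handles, lying flat: pale wooden bar 125 mm long, 26 wide, 24 high, with a brass ferrule (22 mm dia) over the last 18 mm of its +x end. About 80 g. Point at its centre, 12 mm above its underside; x along its length, z up.
- short_handle_mid (a point): Shorter loose wooden knife handle, lying flat, same make: 85 mm long, 26 wide, 24 high, brass ferrule over the last 18 mm of its +x end. About 55 g. Point at its centre, 12 mm above its underside; x along its length, z up.
- thick_ring_mid (a point): Thick loose steel grinder spacer lying flat: round ring 40 mm outside diameter, small bore 16 mm, 20 mm high. About 150 g. Point at its centre, 10 mm above its underside; z up.
- thin_ring_mid (a point): Thin loose steel grinder spacer lying flat: round ring 40 mm outside diameter, large bore 25 mm, 12 mm high. About 60 g. Point at its centre, 6 mm above its underside; z up.
- nut_mid (a point): Loose dark steel hexagon nut lying flat: 36 mm across flats, 19 mm high, bore about 20 mm. About 90 g. Point at its centre, 9.5 mm above its underside; its x axis is square to one pair of flats (further pairs every 60 degrees), z up.
- long_tray: Longer open sheet-metal tray, fixed: outside 162 x 96 mm, 14 mm high, walls and floor 3 mm (inside 156 x 90). Origin at the centre of its underside; x along its long side, z up.
- short_tray: Shorter open sheet-metal tray, fixed: outside 116 x 96 mm, 14 mm high, walls and floor 3 mm (inside 110 x 90). Origin at the centre of its underside; x along its 116 mm side, z up.
- dish: Round shallow steel dish, fixed: 104 mm across the rim, 18 mm high, walls and floor 3 mm, inside about 84 mm across at the floor. Origin at the centre of its underside.
- tube: Upright steel tube on a round foot (80 mm across, 4 mm thick), fixed: 48 mm high, outside 52 mm, bore 44 mm from its inner floor (4 mm up) to 38 mm height, then flaring to a funnel mouth 60 mm across inside, 68 mm outside, at the top. Origin at the centre of its underside, z up along the bore.
- clay_cup: Small empty open terracotta tea cup standing loose on the bench, 54 mm across the rim, 46 mm high, 120 g. A bystander. Origin at the centre of its underside.

How it is judged:
By the outcome, as a careful person would: the job done as asked, in the order asked, and still so for the second after the job is handed in, with the robot touching nothing.
It also fails if it takes over 144 s, if anything falls off the work surface, if the arm or the gripper's body presses on something with over 40 N, if the wrist force passes 120 N, or if a joint passes its speed limit or range.

### The arm

A 6-joint arm with a two-finger parallel gripper is mounted at the origin on the work surface. World frame = base frame: x ahead of the robot, y to its left, z up, the work surface at z = 0. Lengths are in m, angles in degrees, forces in N, time in s.
With the tool pointing down it reaches from about 0.35 to 0.875 m from the base axis. Payload 4.2 kg.
Tool frame: the origin (TCP) lies midway between the tips of the shut fingers; the grasp point (between the pads) lies 19 mm behind it; z points along the fingers, y is the line along which they close (so a half turn about z gives the same grasp; the last joint's range is limited). The gripper opens to 87 mm and grips with 3 to 60 N. Pads are 19 mm wide; open, the fingers measure 117 mm over their backs; the gripper's body (75 mm by 190 mm) begins 51 mm behind the grasp point.
Start: joints at [-54.053, 22.042, 0.453, 0, -68.411, -14.817], TCP at [0.225, -0.583, 0.223] pointing down, gripper open.
Joint ranges: [-179.83, 179.83], [-69.29, 118.12], [-61.27, 80.66], [-181.25, 117.63], [-171.15, -9.14], [-177.46, 177.46]. Speed limits (degrees/s): [159.86, 159.86, 180, 180, 180, 180].

### API

Orientations are given as [roll, pitch, yaw] about the fixed x, y, z axes, in that order (R = Rz(yaw) Ry(pitch) Rx(roll)).
In Python, from workcell import env gives the robot as it stands. The module is installed in compiled form; this text tells all that it offers. Calls block until the motion is done:
- env.goto(position, orientation): joint-space move of the TCP to a pose.
- env.move_straight(position, rotation=None, rate=0.15, force_limit=None): straight line of the TCP; rotation=None keeps the orientation; rate is the mean speed in m/s. With force_limit (N) it stops when the force on the tool has changed by that much, and returns True; else False.
- env.set_joints(angles): joint-space move.
- env.gripper_to(opening, grasp_force=None): opening from 0.0 (shut) to 1.0 (fully open); grasp_force is the grip in N (None keeps the last); returns when the fingers have stopped.
- env.dwell(seconds).
- env.inverse_kinematics(position, orientation): joint angles nearest the present ones, or None.
- env.read_state(): the state.
- env.grab_frame(name): name is "side" or "top" or "wrist"; returns a dict with "image" (420x560x3 uint8, blue, green, red), "fx", "fy", "cx", "cy" (pixels), "position" and "orientation" of the camera in the world. Camera axes: x right, y up, looking along -z (the intrinsics and any distortion apply to the point x, -y, -z); pixel columns grow to the right and rows downward; lengths in m; the calibration is good to about 2 mm. A picture is of the moment at which its call begins. There is no depth.
A pose or a line that the arm cannot do raises env.Unreachable and nothing moves.
- env.close_job(): hands the job in; it is judged then, once.
Trained networks look in a picture, given as the dict that the camera call returned (one of the last four; its "shot" number tells which), for a name from the list of things; names that differ only in an ending like _2 or _b are one class to them, and where a whole thing is asked for, a point or a joint stands for the part that bears it (a point fixed in the world has none). Each returns a list of dicts, best first, with "score" (0 to 1); they miss things now and then, are a little off and sometimes report something else, mostly with a low value. They report only what shows in the picture. A call takes as long as a camera call.
- env.search_frame(picture, thing): "xyz" ([x, y, z] in m, in world coordinates, good to about 4 mm: the middle of the surface that is visible of it).
- env.trace(picture, thing): "mask" (420x560 bool, what is visible of it).
The state is a dict: "clock": time; "joint_positions": joint angles; "qvel": joint speeds; "joint_torque": joint torques, N m; "position": TCP position; "tool_rot": TCP orientation; "force": force on the tool from outside, world axes, zero at the start; "wrist_torque": the same for the moment, N m; "opening": opening from 0.0 (shut) to 1.0 (fully open); "finger_force": force on a finger pad.
Only numpy, scipy, OpenCV 4.12 (cv2) and the standard library are available. Lean on these libraries where they do the work, as an engineer would, in place of code of your own. Each camera call takes 0.05 s, during which the arm holds its last target. There are 200 camera calls.

## Working session

There is one attempt and no reset: what is moved stays moved. The work goes in short steps, each a Python script; the robot and the scene stay as the last script left them, time stands still between calls to the robot, and variables do not carry over. Pictures are saved under pics/ and viewed, at most 14 in all, crops included, and the job is handed in when it is done.

```bash
mkdir -p pics; cat > h.py <<'E'
import numpy as np, cv2
from scipy.spatial.transform import Rotation as R
from workcell import env
def proj(f,P):
    p=R.from_euler('xyz',f['orientation'],degrees=True).inv().apply(np.atleast_2d(P)-f['position'])
    return np.c_[f['cx']+f['fx']*p[:,0]/-p[:,2], f['cy']-f['fy']*p[:,1]/-p[:,2]]
def unproj(f,uv,z):
    uv=np.atleast_2d(uv).astype(float)
    d=np.c_[(uv[:,0]-f['cx'])/f['fx'],-(uv[:,1]-f['cy'])/f['fy'],-np.ones(len(uv))]
    d=R.from_euler('xyz',f['orientation'],degrees=True).apply(d); o=np.array(f['position'])
    return o+d*((z-o[2])/d[:,2])[:,None]
T=['long_handle_mid','short_handle_mid','thick_ring_mid','thin_ring_mid','nut_mid','long_tray','short_tray','dish','tube','clay_cup']
E
python3 - <<'E'
from h import *
for n in ('top','side'):
    f=env.grab_frame(n); cv2.imwrite(f'pics/{n}0.png',f['image'])
    print(n,{k:np.round(v,3) for k,v in f.items() if k!='image' and k!='shot'}, [k for k in f])
    for t in T:
        for r in env.search_frame(f,t)[:3]: print(t,round(r['score'],2),np.round(r['xyz'],3),proj(f,r['xyz']).round()[0])
s=env.read_state();print(s['clock'],s['tool_rot'],s['position'])
E
```

```text
top {'fx': np.float64(411.007), 'fy': np.float64(411.007), 'cx': np.float64(277.965), 'cy': np.float64(207.975), 'position': array([ 0.324, -0.004,  1.007]), 'orientation': array([ 1.1461e+01, -6.0000e-03, -8.9439e+01])} ['image', 'fx', 'fy', 'cx', 'cy', 'position', 'orientation', 'shot']
long_handle_mid 0.69 [ 0.485 -0.426  0.01 ] [451. 226.]
long_handle_mid 0.58 [0.354 0.261 0.022] [166. 277.]
long_handle_mid 0.48 [ 0.668 -0.013  0.012] [283. 153.]
short_handle_mid 0.57 [ 0.37  -0.252  0.026] [383. 273.]
thick_ring_mid 0.67 [0.596 0.237 0.024] [182. 178.]
thin_ring_mid 0.5 [ 0.666 -0.007  0.013] [280. 154.]
thin_ring_mid 0.16 [0.599 0.235 0.022] [183. 177.]
nut_mid 0.62 [ 0.61  -0.209  0.018] [361. 175.]
long_tray 0.87 [ 0.441 -0.09   0.   ] [313. 243.]
short_tray 0.9 [0.504 0.413 0.002] [111. 216.]
dish 0.68 [0.445 0.1   0.002] [236. 240.]
tube 0.85 [ 0.484 -0.43   0.01 ] [452. 226.]
clay_cup 0.59 [ 0.501 -0.224  0.023] [369. 218.]
side {'fx': np.float64(477.197), 'fy': np.float64(477.197), 'cx': np.float64(278.141), 'cy': np.float64(211.338), 'position': array([0.267, 1.15 , 0.82
[... 158 characters left out ...]
272 0.023] [314. 284.]
short_handle_mid 0.59 [ 0.371 -0.247  0.018] [332. 182.]
short_handle_mid 0.19 [ 0.498 -0.205  0.031] [292. 180.]
thick_ring_mid 0.73 [0.6   0.246 0.016] [221. 265.]
thick_ring_mid 0.7 [0.357 0.271 0.028] [313. 282.]
nut_mid 0.65 [ 0.61  -0.205  0.011] [259. 181.]
long_tray 0.88 [ 0.439 -0.093 -0.001] [304. 208.]
short_tray 0.86 [0.492 0.403 0.004] [246. 319.]
dish 0.83 [0.445 0.095 0.004] [291. 242.]
dish 0.29 [0.353 0.272 0.024] [314. 284.]
tube 0.85 [ 0.487 -0.418  0.028] [306. 153.]
tube 0.49 [ 0.611 -0.205  0.015] [259. 180.]
clay_cup 0.69 [ 0.497 -0.207  0.035] [293. 179.]
1.1 [-1.79997734e+02 -4.39247135e-05 -1.58867379e+02] [ 0.22531232 -0.58294751  0.22257359]
```

View pics/top0.png

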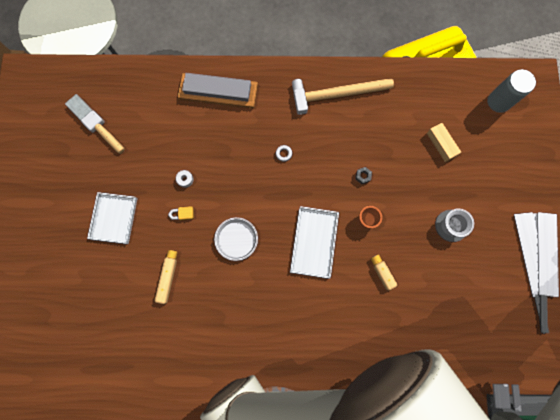

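View pics/side0.png

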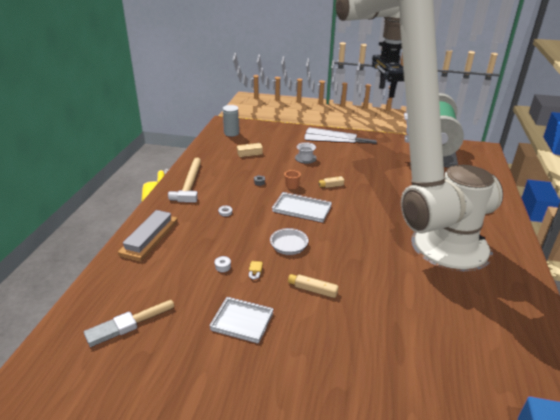

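Top view: long handle (167,277), short handle (383,273), thick ring (184,178), thin ring (284,153), nut (364,175), long tray (315,243), short tray (112,218), dish (236,240), tube (456,224) and cup (371,217). All of them agree with the network and side view. Next, a wrist survey.

```bash
cat >> h.py <<'E'
def down(p,yaw): # choose the half turn with the smaller joint-6 angle
    c=[(abs(q[5]),y) for y in (yaw,yaw+180) for q in [env.inverse_kinematics(p,[180,0,y])] if q is not None]
    return [180,0,min(c)[1]]
E
python3 - <<'E'
from h import *
f=env.grab_frame('top')
for t in T:
    r=env.trace(f,t)
    for r in r[:2]:
        m=r['mask'].astype(np.uint8); c=max(cv2.findContours(m,0,2)[0],key=len)
        (u,v),(w,h),a=cv2.minAreaRect(c)
        box=unproj(f,cv2.boxPoints(((u,v),(w,h),a)),{'tube':.03,'clay_cup':.03}.get(t,.012))
        e=np.array([box[1]-box[0],box[2]-box[1]]);L=np.linalg.norm(e,axis=1);k=L.argmax()
        print(t,round(r['score'],2),box.mean(0).round(3),L.round(3),round(np.degrees(np.arctan2(e[k,1],e[k,0]))%180,1))
p=[0.354,0.265,0.3]; env.goto(p,down(p,0))
f=env.grab_frame('wrist'); cv2.imwrite('pics/w0.png',f['image'])
s=env.read_state();print(s['clock'],s['tool_rot'],s['joint_positions'],f['position'],f['orientation'],f['fx'],f['cx'])
E
```

```text
long_handle_mid 0.61 [0.357 0.264 0.012] [0.125 0.031] 169.5
short_handle_mid 0.68 [ 0.373 -0.255  0.012] [0.031 0.088] 28.2
thick_ring_mid 0.77 [0.6   0.234 0.012] [0.04  0.042] 2.9
thin_ring_mid 0.43 [ 0.67  -0.014  0.012] [0.036 0.04 ] 0.2
nut_mid 0.64 [ 0.614 -0.214  0.012] [0.038 0.039] 178.0
long_tray 0.82 [ 0.445 -0.09   0.012] [0.165 0.1  ] 172.7
short_tray 0.64 [0.5   0.405 0.012] [0.121 0.103] 175.0
dish 0.72 [0.45  0.102 0.012] [0.101 0.102] 45.6
tube 0.8 [ 0.486 -0.424  0.03 ] [0.087 0.076] 90.6
tube 0.2 [0.357 0.259 0.03 ] [0.125 0.031] 170.7
clay_cup 0.64 [ 0.503 -0.224  0.03 ] [0.056 0.052] 90.6
4.7167 [ 1.79987351e+02  6.18077817e-03 -5.95673041e-02] [ 5.79446313e+01  7.88217022e-01 -1.56093731e+01  1.52226797e-03
 -7.36164125e+01  3.19953725e+01] [0.42053742 0.26472325 0.46327452] [-1.42256906e+01  2.84317244e-02 -9.00773447e+01] 305.71809006446983 282.73281688775575
```

View pics/w0.png

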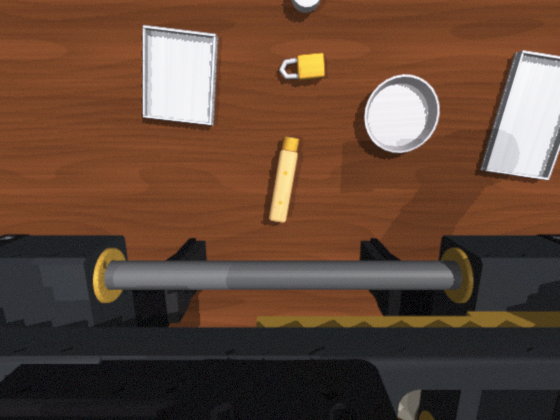

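The wrist camera sees the point under the tool clearly: long handle (285,180), short tray (180,78), dish (402,115). I'll survey each part from directly above, low.

```bash
cat >> h.py <<'E'
H=dict(long_handle_mid=.012,short_handle_mid=.012,thick_ring_mid=.01,thin_ring_mid=.006,nut_mid=.0095,long_tray=.007,short_tray=.007,dish=.009,tube=.024,clay_cup=.023)
def hull(f,t,near):
    """world outline (at mid-height) of the network mask nearest to the expected point"""
    best=None
    for r in env.trace(f,t):
        m=r['mask'].astype(np.uint8)
        if m.sum()<50: continue
        c=max(cv2.findContours(m,0,1)[0],key=cv2.contourArea)
        P=unproj(f,c[:,0],H[t])[:,:2]; (x,y),(w,h),a=cv2.minAreaRect((P*1000).astype(np.float32))
        d=np.hypot(x/1000-near[0],y/1000-near[1])
        if d<.04 and (best is None or r['score']>best['score']): best=dict(score=r['score'],P=P,c=np.array([x,y])/1000,size=(w,h),mask=m)
    if best:
        P=best['P']; A=np.arange(0,180,.5); n=np.c_[np.cos(np.radians(A)),np.sin(np.radians(A))]
        W=np.ptp(P@n.T,axis=0); best['A'],best['W']=A,W
        best['len_ang']=(A[W.argmin()]+90)%180; best['hex']=A[:120][(W[:120]+W[120:240]+W[240:]).argmin()]
    return best
E
python3 - <<'E'
from h import *
N=dict(long_handle_mid=(.355,.264),thick_ring_mid=(.6,.236),thin_ring_mid=(.668,-.011),nut_mid=(.612,-.211),short_handle_mid=(.373,-.253),tube=(.486,-.425))
ims=[]
for t,n in N.items():
    p=[*n,.16]; env.goto(p,down(p,np.degrees(np.arctan2(n[1],n[0])))); f=env.grab_frame('wrist'); ims.append(f['image'])
    b=hull(f,t,n)
    if b: print(t,round(b['score'],2),b['c'].round(4),np.round(b['size'],1),b['len_ang'],b['hex']); cv2.drawContours(ims[-1],cv2.findContours(b['mask'],0,1)[0],-1,(0,255,0),1)
    else: print(t,None)
    np.save(f'{t}.npy',dict(f,image=None),allow_pickle=True)
    cv2.imwrite(f'raw_{t}.png',f['image'])
ims=[i[60:340,150:410] for i in ims]
cv2.imwrite('pics/survey.png',np.vstack([np.hstack(ims[:3]),np.hstack(ims[3:])]))
print(env.read_state()['clock'])
E
```

```text
long_handle_mid 0.91 [0.3537 0.2633] [ 28.4 128.1] 170.0 20.0
thick_ring_mid 0.67 [0.5971 0.2348] [42.1 40.2] 36.0 6.5
thin_ring_mid 0.65 [ 0.6683 -0.0134] [39.3 40. ] 0.0 55.5
nut_mid 0.96 [ 0.6101 -0.2143] [41.  39.2] 170.0 22.0
short_handle_mid 0.55 [ 0.3704 -0.254 ] [87.4 29.4] 27.5 57.5
tube 0.84 [ 0.4875 -0.4296] [74.8 82.2] 140.5 2.5
10.5833
```

View pics/survey.png

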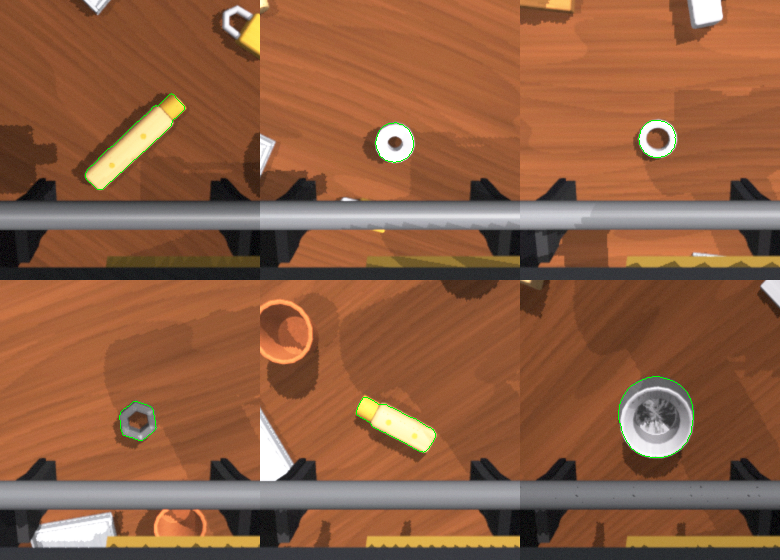

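The masks sit tightly on all six things and the sizes match. Next I'll fit the tube's rim and foot, then pick and place the long handle.

```bash
cat >> h.py <<'E'
def S():
    s=env.read_state(); return f"t={s['clock']:.1f} z={s['position'][2]:.4f} open={s['opening']*87:.1f}mm F={np.round(s['force'],1)} pad={np.round(s['finger_force'],1)}"
def pick(xy,yaw,z,width,force=25):
    o=down([*xy,.15],yaw); env.goto([*xy,.15],o); env.gripper_to(min(1,(width+.03)/.087))
    hit=env.move_straight([*xy,z],force_limit=15,rate=.1); env.gripper_to(0,force); print('pick hit',hit,S())
    env.move_straight([*xy,.16],rate=.12); print('lifted',S()); return o
def place(xy,yaw,z,width,open_=.02,hover=.16,half=True,flim=10):
    o=down([*xy,hover],yaw) if half else [180,0,yaw]
    env.goto([*xy,hover],o); env.move_straight([*xy,z+.02],rate=.12)
    hit=env.move_straight([*xy,z],rate=.04,force_limit=flim); print('place hit',hit,S())
    env.dwell(.3); env.gripper_to((width+open_)/.087); env.dwell(.2)
    env.move_straight([*xy,hover],rate=.12); print('done',S())
E
python3 - <<'E'
from h import *
from scipy.optimize import minimize
f=env.grab_frame('wrist'); b=hull(f,'tube',(.487,-.428)); m=b['mask']
a=np.linspace(0,2*np.pi,60); C=np.c_[np.cos(a),np.sin(a)]
def cost(c):
    i=np.zeros((420,560),np.uint8)
    for r,z in ((.034,.048),(.04,.004),(.04,0)):
        cv2.fillPoly(i,[np.round(proj(f,np.c_[C*r+c,np.full(60,z)])*16).astype(np.int32)],1,shift=4)
    return (i^m).sum()/(i|m).sum()
print('tube',min((cost(c),*c.round(4)) for c in [b['c']+np.array([i,j])/1000 for i in range(-8,9) for j in range(-8,9)]))
pick((.3537,.2633),170,.003,.026); 
f=env.grab_frame('wrist'); cv2.imwrite('pics/held1.png',f['image'])
E
```

```text
tube (np.float64(0.066429418742586), np.float64(0.4862), np.float64(-0.4299))
pick hit False t=16.2 z=0.0031 open=25.7mm F=[-0.1 -0.3  1.2] pad=25.0
lifted t=17.7 z=0.1593 open=25.7mm F=[ 0.7 -0.  -0.9] pad=25.0
```

View pics/held1.png

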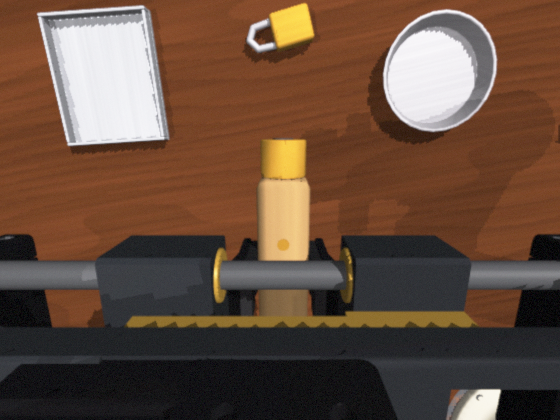

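The handle is held straight and level, with the ferrule at (283,160). I'll place it, then do the short handle and nut.

```bash
python3 - <<'E'
from h import *
place((.4425,-.0905),172.7,.007,.026)
pick((.3704,-.254),27.5,.003,.026); place((.499,.406),175,.007,.026)
f=env.grab_frame('wrist'); a=f['image']
# nut: closing direction = flat normal at 82 deg -> tool x at -8 deg
pick((.6101,-.2143),82-90,.003,.036); place((.447,.099),-8,.007,.036)
env.goto([.50,.25,.3],[180,0,0]); g=env.grab_frame('wrist')
t=env.grab_frame('top')
cv2.imwrite('pics/p1.png',cv2.resize(t['image'][130:310,80:480],None,fx=2,fy=2,interpolation=2))
print(S())
E
```

```text
place hit False t=21.0 z=0.0068 open=25.7mm F=[ 0.   0.1 -0.7] pad=25.0
done t=23.6 z=0.1593 open=45.9mm F=[0.5 0.3 0.7] pad=0.0
pick hit False t=28.3 z=0.0031 open=25.9mm F=[-0.9  0.9  1.3] pad=25.0
lifted t=29.7 z=0.1593 open=25.8mm F=[-0.1 -1.1  0.1] pad=25.0
place hit False t=34.0 z=0.0067 open=26.0mm F=[-0.5 -0.5 -0.8] pad=25.0
done t=36.6 z=0.1589 open=45.8mm F=[-0.2  0.4 -0.9] pad=0.0
pick hit False t=41.9 z=0.0030 open=35.5mm F=[-0.1 -0.8  0.1] pad=25.0
lifted t=43.3 z=0.1590 open=35.9mm F=[-1.3 -0.6 -0.7] pad=25.0
place hit False t=46.5 z=0.0068 open=36.1mm F=[ 0.2  0.3 -0.6] pad=25.0
done t=49.1 z=0.1593 open=55.9mm F=[ 0.3 -0.1  0. ] pad=0.0
t=50.1 z=0.2983 open=56.1mm F=[-1.   0.3 -0. ] pad=0.0
```

View pics/p1.png

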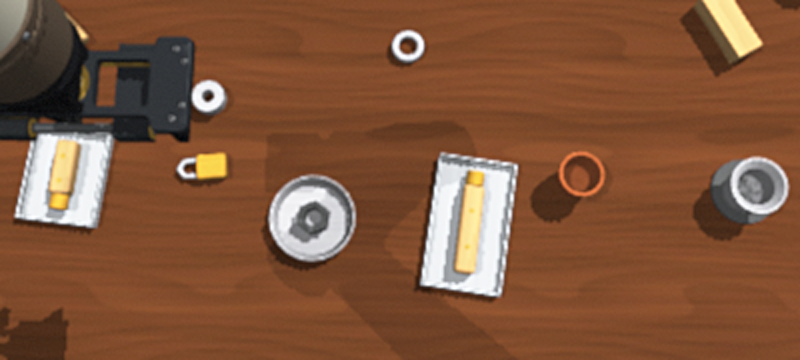

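The handles lie flat in their trays (62,175 and 470,222), the nut is in the dish (314,218) and the cup is untouched (581,174). Before dropping rings, I'll check the tube fit by overlay.

```bash
python3 - <<'E'
from h import *
f=np.load('tube.npy',allow_pickle=True).item(); im=cv2.imread('raw_tube.png'); a=np.linspace(0,2*np.pi,80)
im=cv2.resize(im[140:260,210:370],None,fx=5,fy=5)
for r,z,c in ((.034,.048,(255,0,0)),(.03,.048,(0,0,255)),(.022,.038,(255,0,255)),(.04,0,(0,255,255))):
    uv=proj(f,np.c_[.4862+r*np.cos(a),-.4299+r*np.sin(a),np.full(80,z)])
    cv2.polylines(im,[((uv+.5-[210,140])*5).astype(np.int32)],True,c,1)
cv2.imwrite('pics/tubefit.png',im)
print(proj(f,[[.4862,-.4299,.048],[.4962,-.4299,.048],[.4862,-.4199,.048]]))
E
```

```text
[[286.88668555 203.98952051]
 [279.71609604 195.95850213]
 [278.7324049  210.9228688 ]]
```

View pics/tubefit.png

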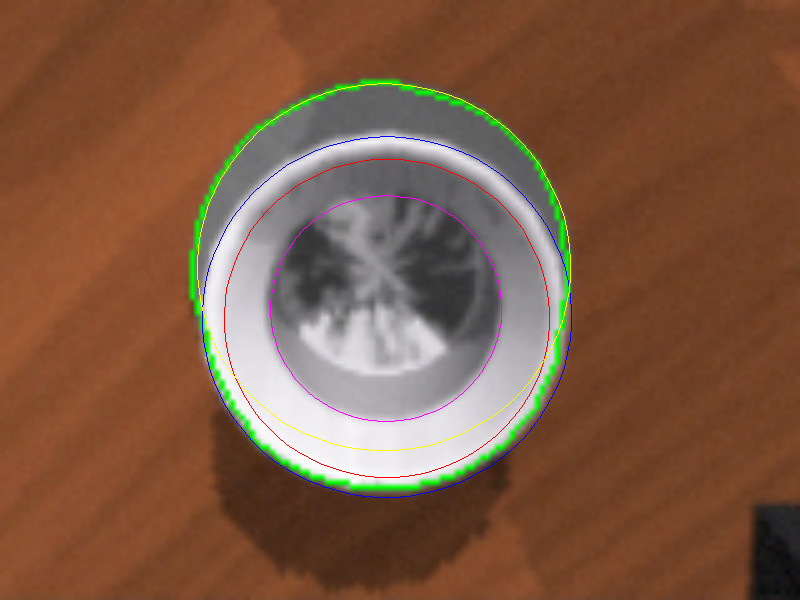

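The magenta and blue circles lie on the bore and rim, with the rim about 1 px left and up, so I'll correct the tube to (.4873,-.4298). Next is the thick ring, gripped high so it protrudes below the fingertips.

```bash
python3 - <<'E'
from h import *
c=(.4873,-.4298); ct=np.degrees(np.arctan2(c[1],c[0]))
# fresh look at both rings
for t,n in (('thin_ring_mid',(.6683,-.0134)),('thick_ring_mid',(.5971,.2348))):
    p=[*n,.12]; env.goto(p,down(p,np.degrees(np.arctan2(n[1],n[0])))); b=hull(env.grab_frame('wrist'),t,n)
    print(t,b and (b['c'].round(4),np.round(b['size'],1)))
n=b['c'] if b else np.array(n)
pick(n,np.degrees(np.arctan2(n[1],n[0])),.008,.04)
cv2.imwrite('held_thick.png',env.grab_frame('wrist')['image'])
place(c,ct,.050,.04,open_=.02,hover=.16)
f=env.grab_frame('wrist'); u=proj(f,[*c,.03])[0].astype(int); print(u)
a=f['image'][u[1]-60:u[1]+60,u[0]-80:u[0]+80]; h=cv2.imread('held_thick.png')[130:330,180:380]
cv2.imwrite('pics/thick.png',np.hstack([cv2.resize(a,(533,400)),cv2.resize(h,(267,400))]))
E
```

```text
thin_ring_mid (array([ 0.6679, -0.0137]), array([38.6, 41.4]))
thick_ring_mid (array([0.597 , 0.2343]), array([41.7, 40.6]))
pick hit False t=55.7 z=0.0081 open=38.8mm F=[-0.3 -0.2 -0. ] pad=25.0
lifted t=57.1 z=0.1589 open=38.9mm F=[-0.   0.6 -1. ] pad=25.0
place hit False t=61.1 z=0.0499 open=39.0mm F=[ 0.1  0.7 -1.5] pad=25.0
done t=63.4 z=0.1590 open=60.0mm F=[-0.2 -1.2 -0.6] pad=0.0
[282 203]
```

View pics/thick.png

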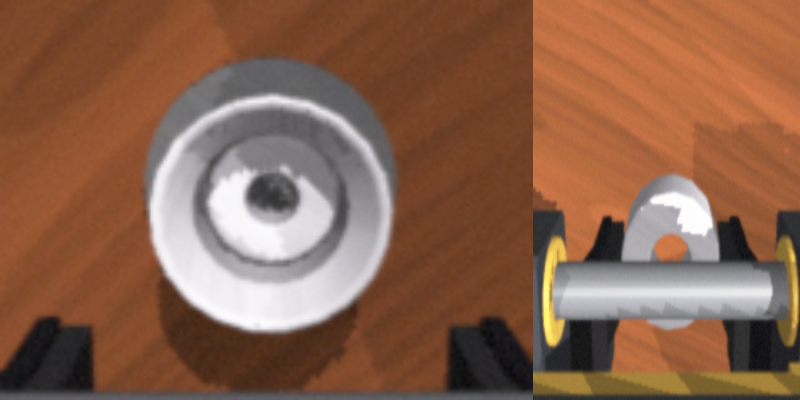

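The thick ring lies flat at the tube bottom, with its bore centred at (272,192). Now the thin ring.

```bash
python3 - <<'E'
from h import *
c=(.4873,-.4298); ct=np.degrees(np.arctan2(c[1],c[0])); n=np.array([.668,-.0136])
pick(n,np.degrees(np.arctan2(n[1],n[0])),.004,.04)
place(c,ct,.0495,.04,open_=.02,hover=.16)
f=env.grab_frame('wrist'); u=proj(f,[*c,.03])[0].astype(int)
a=f['image'][u[1]-60:u[1]+60,u[0]-80:u[0]+80]
env.goto([.42,-.3,.32],[180,0,ct]); env.goto([.6,.05,.35],[180,0,0]); env.gripper_to(1)
h=env.grab_frame('top')['image'][130:310,80:500]
cv2.imwrite('pics/thin.png',np.vstack([cv2.resize(h,(700,300)),np.hstack([cv2.resize(a,(400,300)),np.zeros((300,300,3),np.uint8)])]))
print(S())
E
```

```text
pick hit False t=67.9 z=0.0041 open=39.1mm F=[-0.1  0.  -0.1] pad=25.0
lifted t=69.3 z=0.1589 open=39.2mm F=[ 0.2 -0.  -1. ] pad=25.0
place hit False t=72.6 z=0.0494 open=38.6mm F=[ 0.  -1.  -0.1] pad=25.0
done t=74.8 z=0.1590 open=60.0mm F=[ 0.1  0.4 -0.7] pad=0.0
t=78.0 z=0.3500 open=86.3mm F=[0.  0.7 0.8] pad=0.0
```

View pics/thin.png

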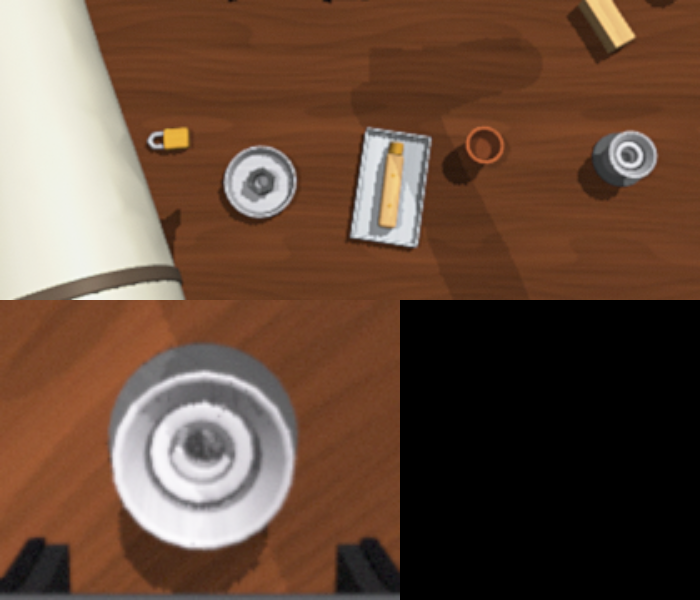

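The thin ring sits flat and concentric on the thick one (203,453), and the nut, long handle and cup are in place. The arm hides the short tray in this view, but the earlier picture showed that handle flat. Handing in.

```bash
python3 -c "
from h import *
print(env.close_job())"
```

```text
the job is handed in; nothing more can be done
None
```

I handed the job in at about 78 s: both handles are flat in their trays, the nut is in the dish, the thin ring sits flat on the thick one in the tube, and the cup was not moved.

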